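Mist the graphite mould at the glassworker's spray stand

TASK

Set the wooden-handled block mould, right way up, in the middle of the white square pad on the spray stand and let go of it. Then turn the stand's selector dial so that it points to the fan mark (three spreading lines), and only after that press the leaning canister's white spray cap fully down for a moment and let it spring back up. Leave the mould on the pad, the dial on the fan mark, and the tongs, tin and jar where they are.

Things in the scene. Friction and masses are not known exactly. Their poses are not given: they have to be found in the camera images.
- mould: Loose mould, 0.3 kg: dark block 75 long (x) x 50 wide (y) x 44 high, a round black hollow on its top; a wooden handle 26 thick runs along its -x, 26 above the underside, to 146 from the block's centre. Origin: centre of the block's underside; z up. Starts on the table left or right of the stand. Grip the block across its 50 width.
- stand: Fixed dark steel plate 12 thick, origin on the table; x away from the robot, y left. In its frame (mm): plate x -90..148, y -240..230; pad centre (20,170,24); dial axis (-20,-170); aluminium canister 66 thick, leaning 39 degrees to -x, from (125,0,36) up to the cap, top face centre (2,0,188). Pad, dial, canister and bar are all on it.
- pad (a point): Centre of the top face of the white square pad, 100 x 100, top 24 above the table; fixed to the stand, at its left end. Axes as the stand's.
- bar_mid (a point): Middle of the steel carrying bar, 12 thick, along the stand's y, 120 long, 318 above the table. From its ends two legs slant down and back (+x) to the plate at (138,+-60) in the stand's frame. It bars a tool that points straight down on the cap: come along the cap's axis, from the robot's side.
- cap_top (a point): Centre of the top face of the white sprung spray cap, a cylinder 42 in diameter and 26 high on the leaning canister; moves with the cap. Its z axis is the cap's axis, up and out towards the robot, 39 degrees from vertical; pressing moves the cap along -z.
- cap (a joint): Travel of the spray cap in m: 0 up, 0.008 fully down (a stop); needs about 4 N to start and 9 N fully down; springs back.
- dial_grip (a point): On the dial's vertical axis, 52 above the table, about the middle of its grey bar grip: 68 long, 18 wide, 34 high (top at 67), on a turning disc of 80 diameter (top at 33). Turns with the dial: its x axis runs along the bar to the end with the white pointer line.
- dial (a joint): Angle of the selector dial in rad, growing clockwise seen from above, a soft click every 0.6: 0 round dot, 0.6 one line, 1.2 fan mark (three spreading lines), 1.8 two parallel lines; white marks on the black disc (132 diameter) around it. In the stand's frame the pointer is at 0.9 minus this, anticlockwise from x. Starts between dot and line.
- tongs: Bystander: flat steel tongs, 180 x 44 x 6, lying on the table on the side of the stand where the mould is not; origin: centre of the underside.
- tin: Bystander: closed round metal tin, 84 diameter, 40 high, beyond the stand on the left; origin: centre of the underside.
- jar: Bystander: closed glass jar, 72 diameter, 100 high, beyond the stand on the right; origin: centre of the underside.
Things that resemble listed ones, but are neither listed nor needed, are in the scene too. What is meant by the mould is not red or yellow, and is the larger of those in its own colour.

How it is judged:
By the outcome, as a careful person would: the job done as asked, in the order asked, and still so for the second after the job is handed in, with the robot touching nothing.
It also fails if it takes over 69 s, if anything falls off the work surface, if the arm or the gripper's body presses on something with over 40 N, if the wrist force passes 120 N, or if a joint passes its speed limit or range.

ROBOT

A 6-joint arm with a two-finger parallel gripper is mounted at the origin on the work surface. World frame = base frame: x ahead of the robot, y to its left, z up, the work surface at z = 0. Lengths are in mm, angles in degrees, forces in N, time in s.
With the tool pointing down it reaches from about 300 to 850 mm from the base axis. Payload 4.2 kg.
Tool frame: the origin (TCP) lies midway between the tips of the shut fingers; the grasp point (between the pads) lies 19 mm behind it; z points along the fingers, y is the line along which they close (so a half turn about z gives the same grasp; the last joint's range is limited). The gripper opens to 91 mm and grips with 3 to 60 N. Pads are 32 mm wide; open, the fingers measure 118 mm over their backs; the gripper's body (76 mm by 178 mm) begins 60 mm behind the grasp point.
Start: joints at [68.297, 18.312, 89.639, -0, 72.044, -1.146], TCP at [201.915, 538.399, 213.976] pointing down, gripper open.
Joint ranges: [-177.97, 177.97], [-48.28, 115.42], [12.27, 149.76], [-77.06, 257.06], [2.81, 150.46], [-146.56, 146.56]. Speed limits (degrees/s): [147.25, 147.25, 180, 180, 180, 180].

INTERFACE

Orientations are given as [roll, pitch, yaw] about the fixed x, y, z axes, in that order (R = Rz(yaw) Ry(pitch) Rx(roll)).
In Python, from workcell import state, grab_frame, camera_model, workorder gives the robot as it stands.
- The arm moves only by the tool carry_out, never from a script. Its argument "commands" is a list of rows, each a list of 7 numbers: the turn, a rotation vector about the tool's x, y, z in degrees, then the shift along the tool's x, y, z in mm, then the opening, from -1 (shut) to 1 (fully open). In form: [[ax, ay, az, dx, dy, dz, hand], ...]. A call has 1 to 20 rows; each row is the pose to reach, as a shift and turn from the pose commanded when the call began, along the tool's axes at that moment; what a row does not reach only later rows make up. A row lasts 1/10 s, in which the tool goes at most 50 mm and 8.59 degrees, less where a joint would pass 70% of its speed; a pose out of reach is approached as far as the arm can. A call with a gripper value outside its range is refused whole. The fingers move at their own pace and stop on an object; "force" is the grip in N (left out, the last holds). Time passes only in rows, so rows that repeat a pose let the fingers close. It gives the time, the measured TCP pose, the force, the opening and the grip force at its end, in the units of the state.
- state(): the state, without advancing time (a new reading comes with each control period).
- grab_frame(name): name is "scene" or "top" or "wrist"; returns the picture (384x512x3 uint8, red, green, blue); there is no depth.
- camera_model(name): a dict with "fx", "fy", "cx", "cy" (pixels), "origin" and "rotation" of the camera in the world; the wrist camera has in their place "mount" (4x4, takes a point from camera to tool coordinates, whose origin is the TCP and whose axes are the flange's). Camera axes: x right, y up, looking along -z (the intrinsics and any distortion apply to the point x, -y, -z); pixel columns grow to the right and rows downward; lengths in mm; the calibration is good to about 2 mm. A picture is of the moment at which its call begins: read the wrist's pose just before it. camera_model takes no time and is no camera call.
- workorder.job_done(): hands the job in; it is judged then, once.
The state is a dict: "time_s": time; "qpos": joint angles; "qvel": joint speeds; "effort": joint torques, N m; "ee_pos": TCP position; "ee_rot": TCP orientation; "force": force on the tool from outside, world axes, zero at the start; "torque": the same for the moment, N m; "gripper_width": finger opening in mm; "gripper_force": force on a finger pad.
Only numpy, scipy, OpenCV 4.12 (cv2) and the standard library are available. Lean on these libraries where they do the work, as an engineer would, in place of code of your own. Each camera call takes 0.05 s, during which the arm holds its last target. There are 200 camera calls.

## Working session

There is one attempt and no reset: what is moved stays moved. The work goes in short steps, Python scripts to look and compute and a tool call to move; the robot and the scene stay as the last step left them, time stands still between calls to the robot, and variables do not carry over. Pictures are saved under pics/ and viewed, at most 10 in all, crops included, and the job is handed in when it is done.

Besides the shell and the picture viewer there is one more tool, called as name(argument=value, ...) on one line, values as JSON. carry_out: Moves the arm, as the interface text tells. Its arguments: {"type":"object","properties":{"commands":{"type":"array"},"force":{"type":"number"}},"required":["commands"]}

```bash
mkdir -p pics; ls; python3 - <<'E'
from workcell import *
import cv2,numpy as np
for n in("scene","top"):
    f=grab_frame(n); cv2.imwrite(f"pics/{n}0.png",f[:,:,::-1])
    print(n,camera_model(n))
print(camera_model("wrist")); print(state())
E
```

```text
pics
scene {'fx': 350.9142386020921, 'fy': 350.9142386020921, 'cx': 259.0687546441315, 'cy': 196.257787347879, 'origin': array([1181.94487341,  489.85974908,  920.60090431]), 'rotation': array([ 47.30845716,   0.17454008, 119.42121006])}
top {'fx': 349.88439285624406, 'fy': 349.88439285624406, 'cx': 258.85148911473044, 'cy': 189.2393797552, 'origin': array([ 406.95841626,  115.55108594, 1375.81088762]), 'rotation': array([ 3.28498503e+00, -1.20238967e-02, -9.10635013e+01])}
{'fx': 266.74529177745126, 'fy': 266.74529177745126, 'cx': 255.6358427664036, 'cy': 192.40909037935845, 'mount': array([[-2.38284248e-04,  9.54994200e-01,  2.96624379e-01,
         8.53072857e+01],
       [ 9.99999924e-01,  1.36383114e-04,  3.64228819e-04,
         2.52053536e-01],
       [ 3.07381853e-04,  2.96624443e-01, -9.54994160e-01,
        -1.70990099e+02],
       [ 0.00000000e+00,  0.00000000e+00,  0.00000000e+00,
         1.00000000e+00]])}
{'time_s': 0.1, 'qpos': array([ 6.82963998e+01,  1.83478819e+01,  8.96986878e+01, -1.82896234e-04,
        7.20441259e+01, -1.14528702e+00]), 'qvel': array([-0.04763677,  0.03883228, -0.08731289,  0.04321133, -0.0590876 ,
        0.05291142]), 'effort': array([-4.11258516e-04, -4.13341892e+01, -2.32508665e+01,  7.28957285e-02,
        4.22726444e-02, -5.57999897e-05]), 'ee_pos': array([201.74627191, 537.96798509, 213.21025515]), 'ee_rot': array([-1.79909319e+02, -1.63893077e-03,  1.59441742e+02]), 'force': array([-0.69867196,  0.21648893, -0.18122974]), 'torque': array([-0.02347047, -0.01328128, -0.01278111]), 'gripper_force': 0.0, 'gripper_width': 90.88671623367055}
```

View pics/top0.png

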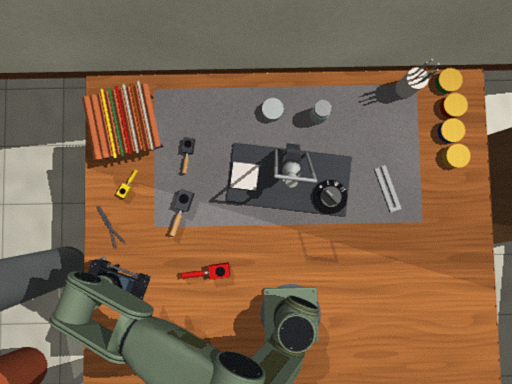

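View pics/scene0.png

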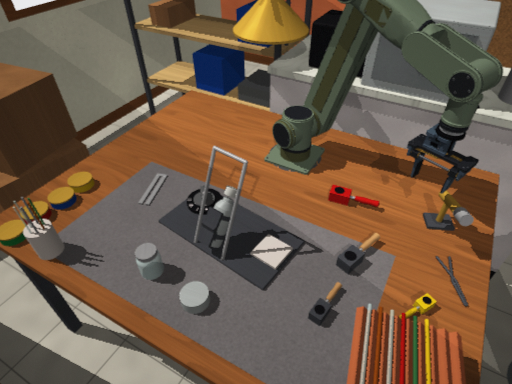

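The top view has four mould-like things: dark at (181,200), dark at (187,147), yellow at (124,189) and red at (218,271). The dark one at (181,200) looks larger than the other dark one, so it fits the description. The stand is at about (290,178), the pad at (244,176) and the dial at (330,196). I'll confirm with an enlarged crop.

```bash
cat > h.py <<'E'
import numpy as np, cv2
from scipy.spatial.transform import Rotation as R
from scipy.optimize import least_squares
from workcell import *
def cam(n,st=None):
    c=camera_model(n)
    if n=="wrist":
        A=R.from_euler("xyz",st["ee_rot"],degrees=True).as_matrix(); m=c["mount"]
        return c,A@m[:3,:3],A@m[:3,3]+st["ee_pos"]
    return c,R.from_euler("xyz",c["rotation"],degrees=True).as_matrix(),np.array(c["origin"])
def px2w(k,uv,z):
    c,A,o=k; uv=np.atleast_2d(uv).astype(float)
    d=np.c_[(uv[:,0]-c["cx"])/c["fx"],-(uv[:,1]-c["cy"])/c["fy"],-np.ones(len(uv))]@A.T
    return o+d*((z-o[2])/d[:,2])[:,None]
def w2px(k,P):
    c,A,o=k; q=(np.atleast_2d(P)-o)@A
    return np.c_[c["cx"]-c["fx"]*q[:,0]/q[:,2],c["cy"]+c["fy"]*q[:,1]/q[:,2]]
E
python3 - <<'E'
from h import *
f=cv2.imread("pics/top0.png")
cv2.imwrite("pics/crop1.png",cv2.resize(f[130:245,160:358],None,fx=4,fy=4,interpolation=cv2.INTER_CUBIC))
k=cam("top")
print(w2px(k,[0,0,0]))
print(px2w(k,[[181,200],[187,147]],44).round(),px2w(k,[244,176],24).round(),px2w(k,[330,196],33).round())
E
```

```text
[[290.66789532 314.36329247]]
[[448. 411.  44.]
 [651. 387.  44.]] [[537. 170.  24.]] [[ 453. -159.   33.]]
```

View pics/crop1.png

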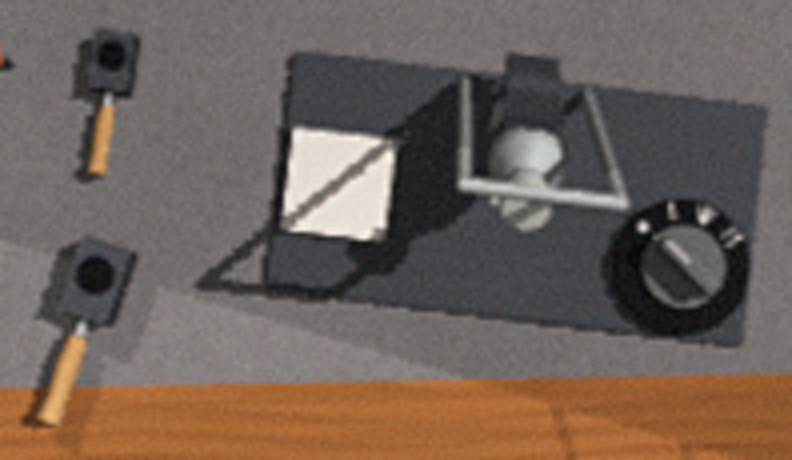

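The crop confirms it: the lower dark mould, with its hollow at crop (95,275), is the larger one and is the target. The dial pointer is just past the dot. Pad corners are near (290,127), (398,133), (388,241) and (282,233). Next I'll fit the poses.

```bash
python3 - <<'E'
from h import *
k=cam("top"); s=lambda c:(np.array(c)+.5)/4-.5+[160,130]
def fit(model,crop,x0):
    uv=s(crop); M=np.array(model,float)
    def P(p): a=np.radians(p[2]);c,q=np.cos(a),np.sin(a); return np.c_[p[0]+c*M[:,0]-q*M[:,1],p[1]+q*M[:,0]+c*M[:,1],M[:,2]]
    r=least_squares(lambda p:(w2px(k,P(p))-uv).ravel(),x0,x_scale=[1,1,.1]); print(r.x.round(1),"res px",r.fun.reshape(-1,2).round(1).tolist()); return r.x
plate=[[148,230,12],[148,-240,12],[-90,-240,12],[-90,230,12]]
pad=[[70,220,24],[70,120,24],[-30,120,24],[-30,220,24]]
dial=[[-20,-170,33]]
S=fit(plate+pad+dial,[(292,52),(768,107),(742,346),(266,285),(290,127),(398,133),(388,241),(282,233),(684,265)],[510,0,0])
mx=[[37.5,25,44],[37.5,-25,44],[-37.5,-25,44],[-37.5,25,44],[0,0,44],[-146,0,39]]
fit(mx,[(90,237),(136,250),(108,325),(60,314),(95,275),(48,424)],[448,411,0])
def W(x,y):a=np.radians(S[2]);return S[0]+np.cos(a)*x-np.sin(a)*y,S[1]+np.sin(a)*x+np.cos(a)*y
for n,p in dict(pad=(20,170),dial=(-20,-170),cap=(2,0)).items(): print(n,np.round(W(*p),1))
d=px2w(k,s([[660,240],[708,295]]),67);v=d[0]-d[1]
print("pointer world deg",np.degrees(np.arctan2(v[1],v[0])),np.hypot(*v[:2]))
E
```

```text
[496.    3.8  -7.8] res px [[0.5, -0.8], [0.3, -0.6], [0.6, 0.0], [-0.4, 1.1], [0.9, -0.1], [-0.6, 1.4], [-1.1, -0.1], [-0.3, -1.1], [0.2, 0.1]]
[449.2 399.1 -19.8] res px [[-0.9, -0.7], [-0.1, 0.3], [0.4, 0.2], [-0.0, -1.3], [0.7, 1.2], [-0.1, 0.4]]
pad [538.9 169.5]
dial [ 453.1 -161.9]
cap [498.    3.6]
pointer world deg 39.65241373811988 67.9240371614323
```

carry_out(commands=[[0,0,0,-280,-44,10,1],[0,0,0,-280,-44,10,1],[0,0,0,-280,-44,10,1],[0,0,0,-280,-44,10,1],[0,0,0,-280,-44,10,1],[0,0,0,-280,-44,10,1],[0,0,0,-280,-44,10,1],[0,0,0,-280,-44,10,1],[0,0,0,-280,-44,10,1]])

```text
time_s: 1.0
ee_pos: [447.7, 399.3, 203.7]
ee_rot: [-180.0, -0.0, 159.5]
force: [0.8, -0.2, 0.3]
gripper_width: 91.1
gripper_force: 0.0
```

```bash
python3 - <<'E'
from h import *
s=state();f=grab_frame("wrist");np.save("w1.npy",np.r_[s["ee_pos"],s["ee_rot"]])
print(s["ee_pos"],s["ee_rot"],s["qvel"].round(1)); cv2.imwrite("pics/w1.png",f[:,:,::-1])
E
```

```text
[447.67918957 399.28095086 203.74443035] [-1.79978379e+02 -4.80320579e-02  1.59486928e+02] [ 0.9 -0.2  0.  -0.1 -0.  -0.1]
```

View pics/w1.png

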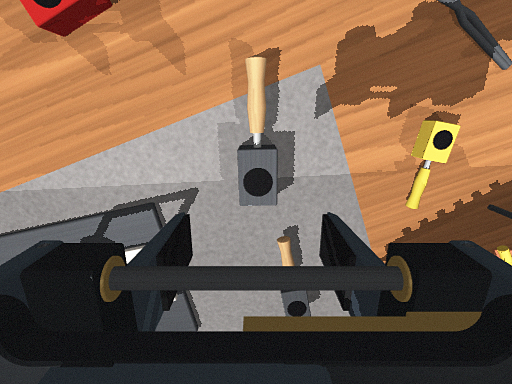

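The mould block's top spans about (238..278, 151..205), with the hollow at (258,181) and the handle tip at (257,58). The block is centred between the fingers.

```bash
python3 - <<'E'
from h import *
w=np.load("w1.npy");k=cam("wrist",dict(ee_pos=w[:3],ee_rot=w[3:]))
P=px2w(k,[[239,151],[275.5,151],[278,205],[239.5,205.5],[258,181]],44)[:,:2];H=px2w(k,[[257,60]],39)[0,:2]
print(P.round(1),H.round(1))
m=P[4];print("edges",np.linalg.norm(P-np.roll(P,1,0),axis=1)[1:4].round(1),"handle",np.linalg.norm(P[4]-H),"yaw",np.degrees(np.arctan2(*(m-H)[::-1])))
print("mean4",P[:4].mean(0).round(1))
A=R.from_euler("xyz",w[3:],degrees=True).as_matrix()
for q in(m,P[:4].mean(0)):print("tool shift",(A.T@(np.r_[q,44]-w[:3])).round(1))
E
```

```text
[[406.4 392.8]
 [422.2 435.2]
 [490.5 414.8]
 [473.4 367. ]
 [450.6 401.5]] [317.6 449.7]
edges [45.2 71.2 50.7] handle 141.49111399250995 yaw -19.92965305084734
mean4 [448.1 402.4]
tool shift [ -2.1   3.2 159.7]
tool shift [  0.6   3.2 159.7]
```

carry_out(commands=[[0,0,-0.6,-1,3,48,1],[0,0,-0.6,-1,3,96,1],[0,0,-0.6,-1,3,144,1],[0,0,-0.6,-1,3,180,1],[0,0,-0.6,-1,3,195,1],[0,0,-0.6,-1,3,195,1],[0,0,-0.6,-1,3,195,1],[0,0,-0.6,-1,3,195,-1],[0,0,-0.6,-1,3,195,-1],[0,0,-0.6,-1,3,195,-1],[0,0,-0.6,-1,3,195,-1],[0,0,-0.6,-1,3,195,-1],[0,0,-0.6,-1,3,195,-1]], force=30)

```text
time_s: 2.35
ee_pos: [450.6, 401.2, 9.1]
ee_rot: [-180.0, -0.0, 160.0]
force: [0.2, -0.1, 0.8]
gripper_width: 50.1
gripper_force: 29.9
```

carry_out(commands=[[0,0,0,0,0,-40,-1],[0,0,0,0,0,-80,-1],[0,0,-3,-25,-29,-90,-1],[0,0,-6,-50,-58,-90,-1],[0,0,-9,-75,-87,-90,-1],[0,0,-12,-100,-116,-90,-1],[0,0,-12,-125,-145,-90,-1],[0,0,-12,-150,-174,-90,-1],[0,0,-12.2,-162,-187.5,-90,-1],[0,0,-12.2,-162,-187.5,-90,-1],[0,0,-12.2,-162,-187.5,-60,-1],[0,0,-12.2,-162,-187.5,-35,-1],[0,0,-12.2,-162,-187.5,-30,-1],[0,0,-12.2,-162,-187.5,-30,-1],[0,0,-12.2,-162,-187.5,-30,-1]])

```text
time_s: 3.85
ee_pos: [539.6, 170.6, 39.8]
ee_rot: [179.9, 0.1, 172.3]
force: [-0.3, -0.2, -3.6]
gripper_width: 50.3
gripper_force: 29.9
```

```bash
python3 - <<'E'
from h import *
f=grab_frame("scene")[:,:,::-1]; g=grab_frame("top")[:,:,::-1]
c=lambda a:cv2.resize(a,(400,400),interpolation=cv2.INTER_CUBIC)
cv2.imwrite("pics/p2.png",np.hstack([c(f[180:300,210:330]),c(g[120:240,190:310])]));s=state();print(s["ee_pos"],s["ee_rot"])
E
```

```text
[539.84132338 170.41159691  40.27181044] [1.79927936e+02 1.40482023e-01 1.72260347e+02]
```

View pics/p2.png

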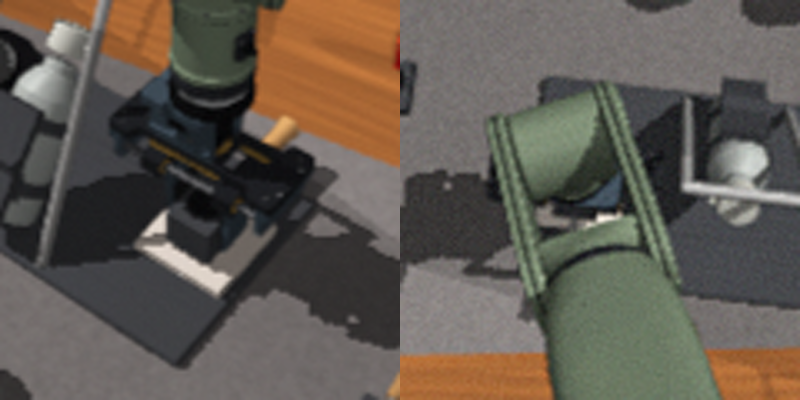

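The mould is held over the middle of the pad, 7 mm up. I'll lower it, release and lift away.

carry_out(commands=[[0,0,0,0,0,4,-1],[0,0,0,0,0,7,-1],[0,0,0,0,0,7,-1],[0,0,0,0,0,7,-1],[0,0,0,0,0,7,0],[0,0,0,0,0,7,0.6],[0,0,0,0,0,7,1],[0,0,0,0,0,7,1],[0,0,0,0,0,7,1],[0,0,0,0,0,-20,1],[0,0,0,0,0,-60,1],[0,0,0,0,0,-105,1],[0,0,0,40,0,-140,1],[0,0,0,80,0,-160,1],[0,0,0,120,0,-160,1],[0,0,0,160,0,-160,1],[0,0,0,190,0,-160,1],[0,0,0,190,0,-160,1]])

```text
time_s: 5.75
ee_pos: [347.1, 195.1, 198.9]
ee_rot: [-180.0, -0.1, 172.4]
force: [1.1, 0.6, 0.6]
gripper_width: 91.5
gripper_force: 0.0
```

carry_out(commands=[[0,0,8,-6,-44,0,1],[0,0,16,-12,-88,0,1],[0,0,24,-18,-132,0,1],[0,0,32,-24,-176,0,1],[0,0,40,-30,-220,0,1],[0,0,48,-36,-264,0,1],[0,0,56,-42,-308,0,1],[0,0,64,-50,-350,0,1],[0,0,72,-85,-350,0,1],[0,0,80,-120,-345,0,1],[0,0,88,-153,-340,0,1],[0,0,96,-153,-340,0,1],[0,0,104,-153,-340,0,1],[0,0,112,-153,-340,0,1],[0,0,120,-153,-340,0,1],[0,0,128,-153,-340,0,1],[0,0,132.5,-153,-340,0,1],[0,0,132.5,-153,-340,0,1],[0,0,132.5,-153,-340,0,1]])

```text
time_s: 7.65
ee_pos: [456.7, -162.5, 198.7]
ee_rot: [180.0, 0.0, 39.8]
force: [0.5, -0.2, -0.4]
gripper_width: 91.3
gripper_force: 0.0
```

```bash
python3 - <<'E'
from h import *
s=state();f=grab_frame("wrist");np.save("w2.npy",np.r_[s["ee_pos"],s["ee_rot"]]);g=grab_frame("top")
print(s["ee_pos"],s["ee_rot"],s["qpos"].round()); cv2.imwrite("pics/w2.png",f[:,:,::-1]);cv2.imwrite("pics/t2.png",g[:,:,::-1])
k=cam("top");print("bar",px2w(k,(np.array([543,197])+.5)/4-.5+[160,130],318))
E
```

```text
[ 456.67857469 -162.54979972  198.74523737] [1.79998785e+02 1.33959583e-03 3.98260861e+01] [-21.  11. 102.  -0.  67.  29.]
bar [[497.09045791   2.84214042 318.        ]]
```

View pics/w2.png

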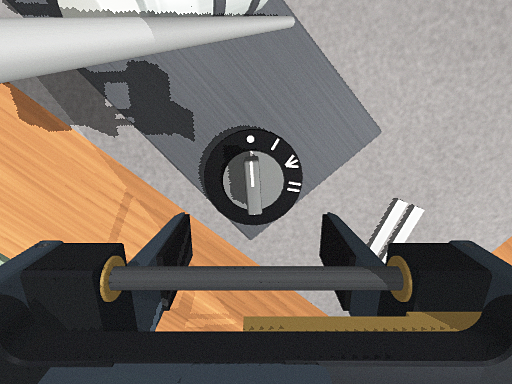

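The wrist view shows the dial's disc at (252,178) and the bar from (251,152), the pointer end, to (254,214). The dot is at (250,139), the line at (275,145), the fan at (292,161) and the two parallel lines at (294,187).

```bash
python3 - <<'E'
from h import *
w=np.load("w2.npy");k=cam("wrist",dict(ee_pos=w[:3],ee_rot=w[3:]))
A=R.from_euler("xyz",w[3:],degrees=True).as_matrix()
B=px2w(k,[[251,152],[254,214]],67);v=B[0]-B[1];c=B.mean(0)
print("len",np.linalg.norm(v),"yaw",np.degrees(np.arctan2(v[1],v[0])),"centre",c,px2w(k,[[252,178]],67))
l=px2w(k,[[251,160],[253,188]],67);v=l[0]-l[1];print("line yaw",np.degrees(np.arctan2(v[1],v[0])))
D=px2w(k,[[252,177]],20)[0];print("black disc centre",D)
for z in(14,20):
  M=px2w(k,[[250,139],[275,145],[292,161],[294,187]],z);d=M-np.r_[453.1,-161.9,z];print("marks",np.degrees(np.arctan2(d[:,1],d[:,0])).round(1),np.hypot(d[:,0],d[:,1]).round())
print("tool shift",A.T@(c-w[:3]))
E
```

```text
len 75.65187521371979 yaw 42.28787410426301 centre [ 454.13964542 -158.87509701   67.        ] [[ 459.42712299 -153.65858339   67.        ]]
line yaw 43.56772400722772
black disc centre [ 450.98153136 -159.87189825   20.        ]
marks [ 46.    6.3 -28.4 -66.4] [50. 50. 55. 58.]
marks [ 45.8   7.2 -27.  -65. ] [50. 50. 55. 56.]
tool shift [  0.40670083  -4.45101759 131.74513353]
```

carry_out(commands=[[0,0,-2,-1,-4.3,45,1],[0,0,-2,-1,-4.3,90,1],[0,0,-2,-1,-4.3,130,1],[0,0,-2,-1,-4.3,155,1],[0,0,-2,-1,-4.3,160,1],[0,0,-2,-1,-4.3,160,1],[0,0,-2,-1,-4.3,160,0],[0,0,-2,-1,-4.3,160,-1],[0,0,-2,-1,-4.3,160,-1],[0,0,-2,-1,-4.3,160,-1],[0,0,-2,-1,-4.3,160,-1],[0,0,-2,-1,-4.3,160,-1],[0,0,-2,-1,-4.3,160,-1],[0,0,-2,-1,-4.3,160,-1]], force=15)

```text
time_s: 9.15
ee_pos: [452.8, -159.4, 38.9]
ee_rot: [-180.0, 0.0, 41.7]
force: [-0.1, 0.2, 0.6]
gripper_width: 30.0
gripper_force: 0.0
```

carry_out(commands=[[0,0,0,0,0,0,-1],[0,0,0,0,0,0,-1],[0,0,0,0,0,0,-1],[0,0,0,0,0,0,-1]])

```text
time_s: 9.55
ee_pos: [453.6, -160.1, 39.0]
ee_rot: [179.9, -0.0, 41.8]
force: [2.7, -5.1, -3.5]
gripper_width: 18.1
gripper_force: 14.8
```

carry_out(commands=[[0,0,6,0,1,0,-1],[0,0,12,0,1,0,-1],[0,0,18,0,1,0,-1],[0,0,24,0,1,0,-1],[0,0,30,0,1,0,-1],[0,0,36,0,1,0,-1],[0,0,42,0,1,0,-1],[0,0,48,0,1,0,-1],[0,0,54,0,1,0,-1],[0,0,60,0,1,0,-1],[0,0,64,0,1,0,-1],[0,0,67,0,1,0,-1],[0,0,67,0,1,0,-1],[0,0,67,0,1,0,-1]])

```text
time_s: 10.95
ee_pos: [454.1, -164.0, 39.0]
ee_rot: [179.7, -0.2, -25.1]
force: [-0.6, -18.3, -6.1]
gripper_width: 17.6
gripper_force: 15.0
```

carry_out(commands=[[0,0,0,0,0,0,0],[0,0,0,0,0,0,0],[0,0,0,0,0,0,1],[0,0,0,0,0,0,1],[0,0,0,0,0,0,1],[0,0,0,0,0,0,1],[0,0,0,0,0,-40,1],[0,0,0,0,0,-85,1],[0,0,0,0,0,-130,1],[0,0,0,0,0,-160,1],[0,0,0,0,0,-160,1],[0,0,0,0,0,-160,1]])

```text
time_s: 12.15
ee_pos: [453.3, -160.0, 199.1]
ee_rot: [-180.0, -0.0, -25.3]
force: [-0.4, 0.5, -0.5]
gripper_width: 91.3
gripper_force: 0.0
```

```bash
python3 - <<'E'
from h import *
s=state();f=grab_frame("wrist");np.save("w3.npy",np.r_[s["ee_pos"],s["ee_rot"]]);g=grab_frame("top")
print(s["ee_pos"],s["ee_rot"],s["qpos"].round()); c=lambda a:cv2.resize(a,(400,400),interpolation=cv2.INTER_CUBIC)[:,:,::-1]
cv2.imwrite("pics/w3.png",np.hstack([c(f[110:250,180:320]),c(g[120:240,190:310])]))
E
```

```text
[ 453.33515646 -159.99022957  199.05715696] [-1.79986455e+02 -3.34701279e-02 -2.52521427e+01] [-21.  10. 103.   0.  67.  94.]
```

View pics/w3.png

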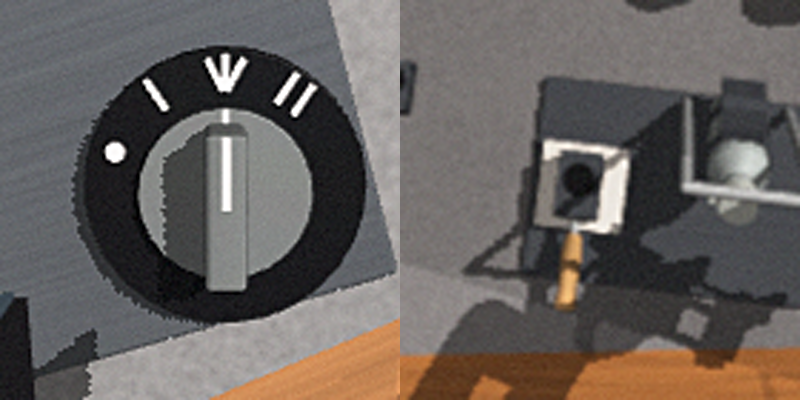

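The dial pointer is on the fan mark, seen at crop (225,75). The mould stands upright on the pad with its block centred at about crop (580,185). Next I retract, turn the wrist, and come along the cap's axis with the camera on the robot's side.

carry_out(commands=[[0,0,0,-45,0,-20,1],[0,0,0,-90,0,-40,1],[0,0,0,-130,-15,-40,1],[0,0,-8,-154,-38,-40,1],[0,0,-16,-154,-38,-40,0.5],[0,0,-24,-154,-38,-40,-1],[0,0,-32,-154,-38,-40,-1],[0,0,-40,-154,-38,-40,-1],[0,0,-48,-154,-38,-40,-1],[0,0,-56,-154,-38,-40,-1],[0,0,-64,-154,-38,-40,-1],[0,0,-72,-154,-38,-40,-1],[0,0,-80,-154,-38,-40,-1],[0,0,-88,-154,-38,-40,-1],[0,0,-96,-154,-38,-40,-1],[0,0,-104,-154,-38,-40,-1],[0,0,-104,-154,-38,-40,-1]])

```text
time_s: 13.95
ee_pos: [329.6, -59.9, 237.5]
ee_rot: [-179.8, -0.0, 78.7]
force: [0.5, 0.3, -0.0]
gripper_width: 0.4
gripper_force: 0.0
```

```bash
python3 - <<'E'
from h import *
s=state();print(s["ee_pos"],s["ee_rot"],s["qpos"].round(),s["gripper_width"])
k=cam("top");print("mould hollow",px2w(k,[244,174.3],68))
A=R.from_euler("xyz",s["ee_rot"],degrees=True)
t=np.radians(39);z=R.from_euler("z",-7.8,degrees=True).as_matrix()@np.array([np.sin(t),0,-np.cos(t)])
y=R.from_euler("z",-7.8,degrees=True).as_matrix()@[0,1,0];T=np.c_[np.cross(y,z),y,z]
np.save("T.npy",T);cap=np.array([498,3.6,188])
print("rotvec",np.degrees((A.inv()*R.from_matrix(T)).as_rotvec()))
for b in(80,):
  p=cap-b*z;print("standoff",b,p,"tool",A.as_matrix().T@(p-s["ee_pos"]))
E
```

```text
[329.5799316 -59.8891061 237.4661001] [-1.79791462e+02 -1.05433305e-02  7.87272461e+01] [-12.  -5. 114.   0.  72.  -1.] 0.41782957916398455
mould hollow [[539.19071997 168.57138526  68.        ]]
rotvec [-31.84151051 -30.00189421 -89.45661621]
standoff 80 [448.12017453  10.43268617 250.17167692] tool [ 92.13968528 102.45998042 -13.06162903]
```

carry_out(commands=[[-2.5,-2.3,-7,0,0,-15,-1],[-5,-4.6,-14,0,0,-30,-1],[-7.5,-7,-21,0,0,-44,-1],[-10,-9.4,-28,10,10,-44,-1],[-12.5,-11.7,-35,20,20,-44,-1],[-15,-14,-42,30,30,-44,-1],[-17.4,-16.4,-49,40,38,-44,-1],[-20,-18.8,-56,50,45,-44,-1],[-22.4,-21,-63,60,52,-44,-1],[-25,-23.5,-70,70,60,-44,-1],[-27.4,-25.8,-77,80,68,-44,-1],[-30,-28.2,-84,90,77,-44,-1],[-31.8,-30,-89.5,90.5,77,-44,-1],[-31.8,-30,-89.5,90.5,77,-44,-1],[-31.8,-30,-89.5,90.5,77,-44,-1]])

```text
time_s: 15.45
ee_pos: [423.3, 13.3, 282.2]
ee_rot: [179.9, 39.1, 172.0]
force: [0.8, -0.9, -0.2]
gripper_width: 0.3
gripper_force: 0.0
```

```bash
python3 - <<'E'
from h import *
s=state();f=grab_frame("wrist");np.save("w4.npy",np.r_[s["ee_pos"],s["ee_rot"]])
A=R.from_euler("xyz",s["ee_rot"],degrees=True);T=np.load("T.npy")
print(s["ee_pos"],"roterr",np.degrees((A.inv()*R.from_matrix(T)).as_rotvec()).round(2),s["qpos"].round())
print("cap in tool",A.as_matrix().T@(np.array([498,3.6,188])-s["ee_pos"]),"pred px",w2px(cam("wrist",s),[498,3.6,188]))
cv2.imwrite("pics/w4.png",f[:,:,::-1])
E
```

```text
[423.26591016  13.3329531  282.24673619] roterr [-0.08  0.07 -0.17] [  8. -16. 126. -18.  34. -62.]
cap in tool [  0.8999764    0.66143546 120.66944264] pred px [[255.93110553 186.77863209]]
```

View pics/w4.png

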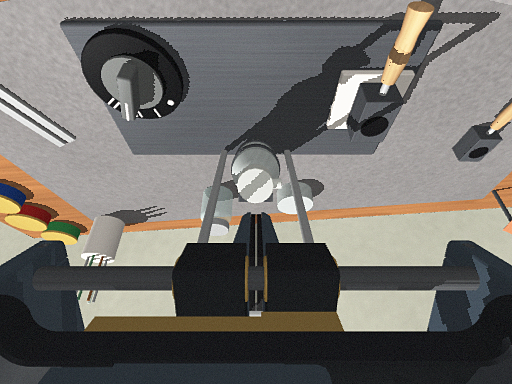

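The cap's top is at (255,184) against a predicted (256,187), so the tool is on its axis. I'll advance to just short of contact.

carry_out(commands=[[0,0,0,0.5,0.5,40,-1],[0,0,0,0.5,0.5,80,-1],[0,0,0,0.5,0.5,105,-1],[0,0,0,0.5,0.5,112,-1],[0,0,0,0.5,0.5,112,-1],[0,0,0,0.5,0.5,112,-1]])

```text
time_s: 16.1
ee_pos: [493.6, 4.7, 196.8]
ee_rot: [-180.0, 39.2, 172.2]
force: [0.2, 0.5, 0.3]
gripper_width: 0.4
gripper_force: 0.0
```

carry_out(commands=[[0,0,0,0,0,4,-1],[0,0,0,0,0,7,-1],[0,0,0,0,0,10,-1],[0,0,0,0,0,12,-1],[0,0,0,0,0,14,-1],[0,0,0,0,0,15,-1],[0,0,0,0,0,15,-1]])

```text
time_s: 16.8
ee_pos: [503.2, 3.4, 184.8]
ee_rot: [-180.0, 39.3, 172.3]
force: [-5.2, 0.7, 6.3]
gripper_width: 0.2
gripper_force: 4.0
```

carry_out(commands=[[0,0,0,0,0,1,-1],[0,0,0,0,0,2,-1],[0,0,0,0,0,3,-1],[0,0,0,0,0,3,-1],[0,0,0,0,0,3,-1]])

```text
time_s: 17.3
ee_pos: [503.7, 3.3, 184.3]
ee_rot: [180.0, 39.4, 172.2]
force: [-30.0, 6.9, 31.1]
gripper_width: 0.4
gripper_force: 21.3
```

The force jumped to about 43 N while the tip moved under 1 mm, so the cap is on its stop. I'll withdraw along the axis now.

carry_out(commands=[[0,0,0,0,0,-5,-1],[0,0,0,0,0,-15,-1],[0,0,0,0,0,-45,-1],[0,0,0,0,0,-90,-1],[0,0,0,0,0,-130,-1],[0,0,0,0,0,-130,-1],[0,0,0,0,0,-130,-1]])

```text
time_s: 18.0
ee_pos: [423.2, 14.2, 283.2]
ee_rot: [-180.0, 39.3, 172.3]
force: [0.3, 0.2, -0.3]
gripper_width: 0.7
gripper_force: 0.0
```

```bash
python3 - <<'E'
from h import *
s=state();f=grab_frame("wrist");g=grab_frame("top");print(s["ee_pos"],s["force"],s["time_s"])
c=lambda a:cv2.resize(a,(400,300),interpolation=cv2.INTER_CUBIC)[:,:,::-1]
cv2.imwrite("pics/w5.png",np.vstack([cv2.resize(f[0:220,60:460],(800,440))[:,:,::-1]]))
E
```

```text
[423.16474078  14.24817199 283.17994862] [ 0.25063791  0.22564133 -0.27763665] 18.0
```

View pics/w5.png

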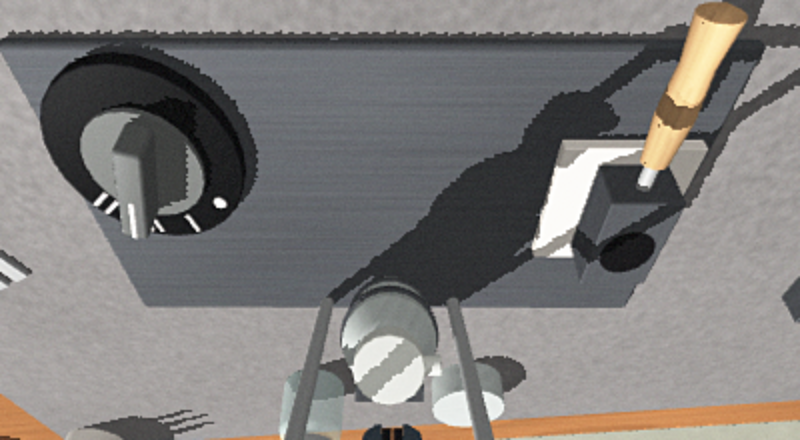

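The mould is upright on the pad at crop (630,210). The dial still points to the fan, near (140,225). The cap at (390,370) is up again, and the robot touches nothing.

```bash
python3 -c "
from workcell import workorder; print(workorder.job_done())"
```

```text
the job is handed in; nothing more can be done
None
```

The mould is upright in the middle of the pad, the dial is on the fan mark, and the cap was then pressed to its stop and sprang back. I handed the job in at about 18 s; no verdict came back, and the one thing I'm unsure of is that the fingertips peaked at about 43 N on the cap's stop, which fails only if the 40 N limit also covers the fingers.

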